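# Dispense one heat sink and park it in the free bay

### The job

Press the plunger of the heat-sink dispenser fully down once and let it come back up, so that a single heat sink slides out of the magazine onto the desk. Then push that heat sink sideways across the desk with the fingertips, never lifting it, into the bay that is still empty, until it lies wholly between the straight parts of the two rails. Leave the heat sink in the other bay, those in the magazine and the things lying around as they are.

Things in the scene. Friction and masses are not known exactly. Their poses are not given: they have to be found in the camera images.
- dispenser: fixed grey magazine dispenser, 117 mm long (x -22 to +96 mm), 84 mm wide at its feet, body 52 mm high; origin on the desk under the middle of the stack of heat sinks. Its -x side has the mouth: the lowest heat sink is driven out there along the dispenser's -x axis, resting flat on the desk with its centre about 52 mm from the origin after a full press. The plunger stands at x = +52 mm. y to the side, z up
- plunger (a joint): travel of the dispenser's spring plunger in m: 0 fully up, 0.027 fully down; pushed straight down against a spring, about 2 N at first and 6 N at the bottom; it rises by itself when let go. The steel ejector blade moves about twice as far as the plunger, so a part press leaves the heat sink in the mouth; another press after the heat sink is out would eject the next
- plunger_top (a point): centre of the flat top of the black round plunger knob, 34 mm across; 102 mm above the desk when up, 75 mm when down, moves with the plunger
- sink_1: finned square aluminium heat sink 32 x 32 mm, 14 mm high, about 30 g, loose; origin at the centre of its underside, z up. At the start the lowest of the three in the magazine, on the desk at the mouth: the one to be ejected and parked
- sink_2: finned square aluminium heat sink 32 x 32 mm, 14 mm high, about 30 g, loose; origin at the centre of its underside, z up. Second in the magazine; it drops to the lowest place after the press and must stay in the magazine
- sink_3: finned square aluminium heat sink 32 x 32 mm, 14 mm high, about 30 g, loose; origin at the centre of its underside, z up. Third (top) in the magazine; must stay in the magazine
- bay_empty: fixed bay on the desk: two low aluminium rails, 6 mm high and 80 mm long, along its y axis at x = +-28 mm, 50 mm clear between them, both ends open and flared to about 66 mm over the next 15 mm; origin on the desk midway between the rails at half length; x across, y along the rails. This is the empty bay, to the left or the right in front of the dispenser's mouth, 165 to 185 mm to the side of the dispenser's middle; its rails point roughly along the dispenser's y axis
- bay_full: fixed bay on the desk: two low aluminium rails, 6 mm high and 80 mm long, along its y axis at x = +-28 mm, 50 mm clear between them, both ends open and flared to about 66 mm over the next 15 mm; origin on the desk midway between the rails at half length; x across, y along the rails. This bay, on the other side, already holds a heat sink
- sink_parked: finned square aluminium heat sink 32 x 32 mm, 14 mm high, about 30 g, loose; origin at the centre of its underside, z up. Already parked in the full bay; leave alone
- tape_roll: amber tape roll, 60 mm across, 12 mm high, lying loose behind on the right; leave alone; origin at the centre of its underside
- syringe: flux syringe lying loose on the green mat at the left, 112 mm long along its y axis, 24 mm wide, 19 mm high; leave alone; origin at the centre of its underside
- driver: small screwdriver lying loose behind on the left, 166 mm long along its y axis, 11 mm thick; leave alone; origin at the centre of its underside
Things that resemble listed ones, but are neither listed nor needed, are in the scene too. Of the things like the dispenser, leave any that is purple, red or yellow; of the rest the larger one is meant.

How it is judged (in metres and radians):
On the way, in this order (a step that is already met when the one before it is completed fails the run):
1. the plunger is pressed down (value of joint plunger above 0.0235 m), for 0.1 s.
2. the plunger has come back up and one heat sink is out in front of the mouth (value of joint plunger below 0.003 m and x of sink_1 in the frame of dispenser below -0.04 m), for 0.1 s.
At the end, for the whole second after the job is handed in: The ejected heat sink lies flat and still on the desk between the rails of the empty bay, its centre within 25 mm of the bay's middle along the rails and 13 mm across; the plunger is up and the other two heat sinks have dropped down in the magazine (y of sink_1 in the frame of bay_empty between -0.025 and 0.025 m and x of sink_1 in the frame of bay_empty between -0.013 and 0.013 m and height (world z) of sink_1 below 0.003 m and angle between sink_1's own z axis and vertical below 0.1 rad and linear speed of sink_1 below 0.01 m/s and value of joint plunger below 0.003 m and height (world z) of sink_2 below 0.004 m and height (world z) of sink_3 below 0.018 m and x of sink_2 in the frame of dispenser between -0.008 and 0.008 m and x of sink_3 in the frame of dispenser between -0.008 and 0.008 m); the robot touches nothing.
It fails at once if a heat sink is lifted (or taken out of the magazine from above) (height (world z) of any of sink_1, sink_parked above 0.01 m or height (world z) of sink_2 above 0.024 m or height (world z) of sink_3 above 0.038 m).
It fails at once if a second heat sink is ejected (x of any of sink_2, sink_3 in the frame of dispenser below -0.012 m).
It fails at once if the parked heat sink is moved by more than 10 mm (distance of sink_parked from where it was at the start of the episode above 0.01 m).
It fails at once if a bystander is moved by more than 15 mm (distance of any of tape_roll, syringe, driver from where it was at the start of the episode above 0.015 m).
It also fails if it takes over 48 s, if anything falls off the work surface, if the arm or the gripper's body presses on something with over 40 N, if the wrist force passes 120 N, or if a joint passes its speed limit or range.

### The arm

A 6-joint arm with a two-finger parallel gripper is mounted at the origin on a cart in front of the work surface, level with it; the furniture and walls round the work are solid. World frame = base frame: x ahead of the robot, y to its left, z up, the work surface at z = 0. Lengths are in mm, angles in rad, forces in N, time in s.
With the tool pointing down it reaches from about 300 to 775 mm from the base axis. Payload 14.6 kg.
Tool frame: the origin (TCP) lies at the very end of the fingers, on their centre line; the grasp point (between the pads) lies 19 mm behind it; z points along the fingers, y is the line along which they close (so a half turn about z gives the same grasp; the last joint's range is limited). The gripper opens to 94 mm and grips with 3 to 60 N. Pads are 16 mm wide; open, the fingers measure 119 mm over their backs; the gripper's body (75 mm by 177 mm) begins 78 mm behind the grasp point.
Start: joints at [-1.362, 0.3, 1.521, -0, 1.321, -0.067], TCP at [149.767, -529.206, 205.446] pointing down, gripper open.
Joint ranges: [-3.03, 3.03], [-0.79, 2.21], [0.23, 2.52], [-1.04, 4.18], [0, 3.07], [-2.55, 2.55]. Speed limits (rad/s): [2.22, 2.22, 2.57, 3.14, 3.14, 3.14].

### API

Orientations are given as [roll, pitch, yaw] about the fixed x, y, z axes, in that order (R = Rz(yaw) Ry(pitch) Rx(roll)).
In Python, from cell import manip, camera, get_calibration gives the robot as it stands. The module is installed in compiled form; this text tells all that it offers.
- The arm moves only by the tool jog_arm, never from a script. Its argument "plan" is one flat list of numbers, 6 for each row, row after row: the shift along the world's x, y, z in m, then the turn, a rotation vector about the world's x, y, z in degrees. A call has 1 to 20 rows; each row is the pose to reach, as a shift and turn from the pose commanded when the call began; what a row does not reach only later rows make up. A row lasts 1/10 s, in which the tool goes at most 50 mm and 8.59 degrees, less where a joint would pass 70% of its speed; a pose out of reach is approached as far as the arm can. A call with a gripper value outside its range is refused whole. "claw" is the finger opening in m, from 0 to 0.094, set as the call begins (left out, the last holds). The fingers move at their own pace and stop on an object; "force" is the grip in N (left out, the last holds). Time passes only in rows, so rows that repeat a pose let the fingers close. It gives the time, the measured TCP pose, the force, the opening and the grip force at its end, in the units of the state.
- manip.read_state(): the state, without advancing time (a new reading comes with each control period).
- camera(name): name is "scene" or "top" or "wrist"; returns (picture, depth): 400x640x3 uint8, red, green, blue; 400x640 float32, mm along the optical axis (not along the pixel's ray), 0 where there is no reading.
- get_calibration(name): a dict with "fx", "fy", "cx", "cy" (pixels), "origin" and "attitude" of the camera in the world. Camera axes: x right, y down, z forward; pixel columns grow to the right and rows downward; lengths in mm; the calibration is good to about 2 mm. The wrist camera is an equidistant fisheye: a pixel r from the principal point sees the ray r / f radians off the axis. A picture is of the moment at which its call begins: read the wrist's pose just before it. get_calibration takes no time and is no camera call; for the wrist camera it gives the pose at the moment of the call.
- manip.sign_off(): hands the job in; it is judged then, once.
The state is a dict: "clock": time; "joints": joint angles; "qd": joint speeds; "effort": joint torques, N m; "eef_pos": TCP position; "eef_rot": TCP orientation; "wrist_force": force on the tool from outside, world axes, zero at the start; "moment": the same for the moment, N m; "finger_gap": finger opening in mm; "finger_force": force on a finger pad.
Only numpy, scipy, OpenCV 4.12 (cv2) and the standard library are available. Lean on these libraries where they do the work, as an engineer would, in place of code of your own. Each camera call takes 0.05 s, during which the arm holds its last target. There are 200 camera calls.

## Working session

There is one attempt and no reset: what is moved stays moved. The work goes in short steps, Python scripts to look and compute and a tool call to move; the robot and the scene stay as the last step left them, time stands still between calls to the robot, and variables do not carry over. Pictures are saved under pics/ and viewed, at most 10 in all, crops included, and the job is handed in when it is done.

Besides the shell and the picture viewer there is one more tool, called after "Request:" as name(argument=value, ...), one argument or row to a line, values as JSON. jog_arm: Moves the arm, as the interface text tells. Its arguments: {"type":"object","properties":{"plan":{"type":"array"},"claw":{"type":"number"},"force":{"type":"number"}},"required":["plan"]}

```bash
mkdir -p pics
cat > h.py <<'E'
import numpy as np, cv2
from cell import manip, camera, get_calibration
def R(c):
    a=np.array(c["attitude"],float)
    if a.shape==(3,3): return a
    from scipy.spatial.transform import Rotation as Ro
    return Ro.from_euler('xyz',a).as_matrix() if a.size==3 else Ro.from_quat(a).as_matrix()
def pts(d,c):
    v,u=np.mgrid[:400,:640]
    p=np.stack([(u-c["cx"])/c["fx"]*d,(v-c["cy"])/c["fy"]*d,d],-1)
    return p@R(c).T+np.array(c["origin"])
E
python3 - <<'E'
from h import *
for n in("scene","top"):
    im,d=camera(n);c=get_calibration(n);print(n,c)
    cv2.imwrite(f"pics/{n}.png",im[:,:,::-1]);np.savez(f"{n}.npz",im=im,d=d,P=pts(d,c))
print(manip.read_state())
E
```

```text
scene {'fx': 361.34726699771244, 'fy': 361.34726699771244, 'cx': 315.72073196760203, 'cy': 200.16029114955262, 'origin': array([-253.12592341,  544.50938824,  771.65405277]), 'attitude': array([-2.22339868,  0.02050397, -2.1486606 ])}
top {'fx': 405.5672333498666, 'fy': 405.5672333498666, 'cx': 320.931607908565, 'cy': 201.52325833073087, 'origin': array([ 365.43637532,   94.41778923, 1140.52289373]), 'attitude': array([-3.02075247, -0.0213471 , -1.56491423])}
{'clock': 0.1, 'joints': array([-1.36159698e+00,  3.00408764e-01,  1.52149241e+00, -2.25163893e-07,
        1.32069894e+00, -6.66020330e-02]), 'qd': array([-0.00093973,  0.00034988, -0.00310802,  0.00085151,  0.0001835 ,
        0.00033555]), 'effort': array([ 4.14485726e-05, -5.32644618e+01, -3.53284657e+01,  7.08971615e-02,
        2.34898907e-02, -6.33384502e-05]), 'eef_pos': array([ 149.72426555, -528.99494133,  204.95803376]), 'eef_rot': array([-3.14058741e+00, -6.68318343e-05,  2.75801405e-01]), 'wrist_force': array([ 0.67437548, -0.8187946 , -0.2344407 ]), 'moment': array([ 0.01782843, -0.00808993, -0.00966925]), 'finger_force': 0.0, 'finger_gap': 94.06356482887168}
```

View pics/top.png

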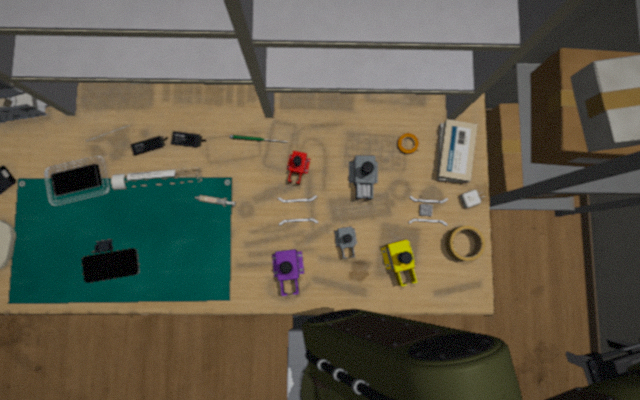

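View pics/scene.png

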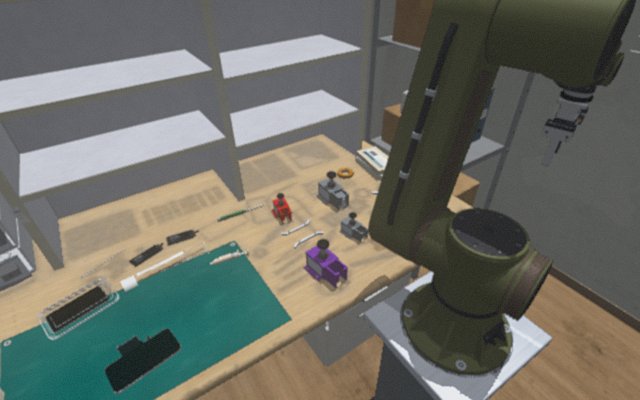

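The top view shows four look-alikes plus one more: red (297,165), purple (288,268), yellow (402,260), small grey (346,240) and larger grey (365,175). The larger grey one fits the description. The empty bay is at about (298,209) and the full bay is at about (428,210). I'll confirm with an enlarged crop and measure.

Run:
```python
from h import *
z=np.load("top.npz");im,P=z["im"],z["P"]
cv2.imwrite("pics/crop.png",cv2.resize(im[140:265,265:465,::-1],None,fx=4,fy=4,interpolation=cv2.INTER_CUBIC))
hsv=cv2.cvtColor(im,cv2.COLOR_RGB2HSV)
print("desk z",np.median(P[220:235,320:335,2]))
def rep(n,m,off=(0,0)):
    q=P[m]; 
    if len(q): print(n,len(q),q.mean(0).round(1),q.min(0).round(1),q.max(0).round(1))
W=np.zeros((400,640),bool)
def box(u0,u1,v0,v1):
    w=W.copy();w[v0:v1,u0:u1]=1;return w
b=box(345,385,145,205)
rep("knob",b&(P[...,2]>92)); rep("body",b&(P[...,2]>30)&(P[...,2]<60)); 
for n,bb in(("empty",box(272,325,190,230)),("full",box(405,452,190,230))):
    m=bb&(hsv[...,1]<60)&(hsv[...,2]>110)
    k,l,s,c=cv2.connectedComponentsWithStats(m.astype(np.uint8))
    for i in range(1,k):
        if s[i,4]>15:
            rep(n+str(s[i,:4]),l==i)
            r=cv2.minAreaRect(P[l==i][:,:2].astype(np.float32));print(r)
m=b&(P[...,2]>42)&(P[...,2]<60)
print(cv2.minAreaRect(P[m][:,:2].astype(np.float32)))
for n,bb in(("small",box(330,360,222,262)),("red",box(282,315,145,188)),("purple",box(268,310,243,300))): rep(n,bb&(P[...,2]>12))
```

```text
desk z -0.7525464755342455
knob 136 [572.2 -39.3 153.9] [365.4 -63.8  93.1] [ 600.5   94.4 1140.5]
body 680 [567.9 -44.4  47.3] [510.3 -74.   30. ] [628.6 -18.6  59.7]
empty[278 195  39   8] 138 [509.1 136.5   2.9] [501.8  84.9  -4.8] [522.8 192.3  11. ]
((511.39996337890625, 138.22799682617188), (16.471580505371094, 107.71348571777344), 3.762380361557007)
empty[279 218  39   8] 125 [449.8 135.8   3.2] [436.6  81.6  -5.8] [457.6 188.1  10.1]
((448.46282958984375, 135.43418884277344), (14.764704704284668, 107.0342025756836), 4.912923336029053)
full[409 196  39  20] 262 [ 497.5 -229.6   10.1] [ 365.4 -289.2   -5.6] [ 522.1   94.4 1140.5]
((458.6518859863281, -92.10560607910156), (69.24366760253906, 411.2489013671875), 16.996213912963867)
full[408 218  40   8] 123 [ 449.5 -222.1   31.3] [ 365.4 -287.8   -4.4] [ 459.4   94.4 1140.5]
((421.0487060546875, -93.37928771972656), (36.35511016845703, 390.02593994140625), 11.170328140258789)
((569.706298828125, -46.23088836669922), (55.23851013183594, 117.7288589477539), 89.8150405883789)
small 357 [396.5   5.   51. ] [346.5 -19.   12.2] [ 430.5   94.4 1140.5]
red 392 [598.7 138.   59.2] [365.4  94.4  12.2] [ 643.6  163.4 1140.5]
purple 749 [322.  160.1  76.7] [249.4  94.4  14. ] [ 370.   193.5 1140.5]
```

View pics/crop.png

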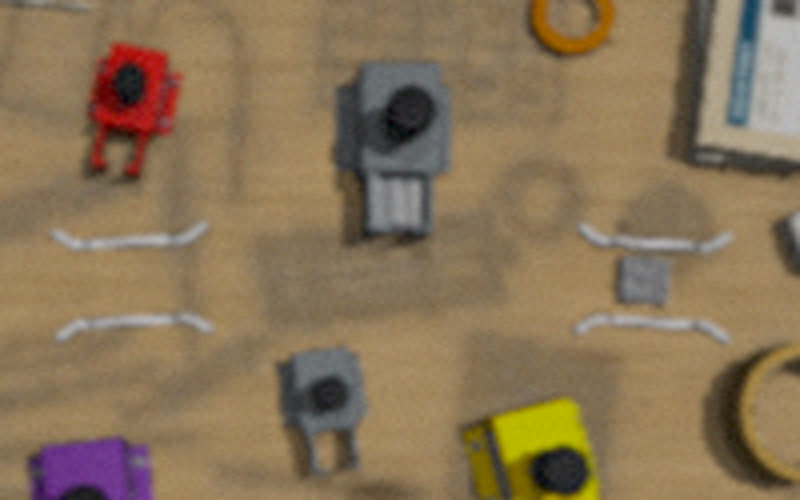

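The larger grey dispenser at crop (395,140) has its mouth facing down, toward world -x, with the fins of its stack visible. The rails of the empty bay are at crop (130,240) and (135,322), and the parked sink is at (645,280). Next I'll refine the knob, the stack and the bay axis.

Run:
```python
from h import *
z=np.load("top.npz");im,P,d=z["im"],z["P"],z["d"];c=get_calibration("top");o=np.array(c["origin"])
def ray(u,v,h):
    r=R(c)@np.array([(u-c["cx"])/c["fx"],(v-c["cy"])/c["fy"],1]);return (o+r*(h-o[2])/r[2]).round(1)
hsv=cv2.cvtColor(im,cv2.COLOR_RGB2HSV);ok=(d>0)
b=np.zeros_like(ok);b[145:205,345:385]=1
k=b&ok&(P[...,2]>90); v,u=np.nonzero(k); (cu,cv_),r=cv2.minEnclosingCircle(np.stack([u,v],1).astype(np.float32))
print("knob px",cu,cv_,r,len(u),"by depth",P[k].mean(0),P[k].min(0),P[k].max(0),"ray",ray(cu,cv_,102),ray(u.mean(),v.mean(),102))
t=np.zeros_like(ok);t[183:199,355:374]=1
m=t&(hsv[...,2]>115)&(hsv[...,1]<60);v,u=np.nonzero(m);print("fins",len(u),u.min(),u.max(),v.min(),v.max(),ray(u.mean(),v.mean(),42),np.median(P[m&ok],0))
for (u0,u1,v0,v1) in((278,317,195,203),(279,318,218,226)):
    w=np.zeros_like(ok);w[v0:v1,u0:u1]=1
    m=w&(hsv[...,1]<60)&(hsv[...,2]>110);v,u=np.nonzero(m)
    q=np.array([ray(a,b_,6) for a,b_ in zip(u,v)])
    mid=(q[:,1].max()+q[:,1].min())/2
    s=q[abs(q[:,1]-mid)<36];f=np.polyfit(s[:,1]-mid,s[:,0],1);print("rail mid y",mid,"x",f[1],"slope deg",np.degrees(np.arctan(f[0])),q[:,1].min(),q[:,1].max())
```

```text
knob px 366.75 167.25 6.373874664306641 129 by depth [583.46917334 -46.52365285 100.40182552] [568.14590855 -63.76837679  93.08371294] [600.5347121  -31.36736286 105.78488003] ray [582.9 -46.2 102. ] [583.1 -46.3 102. ]
fins 145 358 373 184 196 [531.  -46.6  42. ] [532.1645641  -46.23558841  35.5519776 ]
rail mid y 138.5 x 507.01047904298986 slope deg -4.14697688368823 85.0 192.0
rail mid y 134.75 x 451.1800327133008 slope deg -4.611167609854046 81.7 187.8
```

The knob at (583,-46) and the stack at (531.5,-46.5) are 51.5 mm apart, which fits the 52 mm given. The bay is at (479,137) with a yaw of 4.4° and rails 56 mm apart, which also fits. Before moving I'll check the shelf clearance.

Run:
```python
from h import *
for n in("top","scene"):
    z=np.load(n+".npz");P,d=z["P"],z["d"]
    m=(d>0)&(P[...,2]>110)&(P[...,0]>350)&(P[...,0]<900)&(abs(P[...,1]+46)<300);q=P[m]
    for h in range(100,1000,100):
        s=q[(q[:,2]>=h)&(q[:,2]<h+100)]
        if len(s)>20: print(n,h,len(s),np.percentile(s[:,0],[1,10,50]).round(),np.percentile(s[:,1],[1,99]).round())
```

```text
top 100 687 [746. 747. 748.] [-314.  235.]
top 200 10160 [747. 753. 795.] [-304.  237.]
top 300 992 [747. 747. 749.] [-316.  235.]
top 400 15164 [747. 749. 784.] [-307.  242.]
top 500 1162 [747. 747. 749.] [-316.  235.]
scene 100 1008 [745. 747. 752.] [-313.  238.]
scene 200 3928 [745. 749. 801.] [-308.  249.]
scene 300 1447 [745. 748. 785.] [-312.  238.]
scene 400 4323 [745. 748. 784.] [-309.  249.]
scene 500 1812 [746. 748. 786.] [-312.  238.]
scene 600 282 [745. 748. 756.] [213. 238.]
```

Request:
jog_arm(
  plan=[0.01,0.012,0.005,0,0,-1,0.03,0.035,0.01,0,0,-3,0.055,0.065,0.01,0,0,-5,0.08,0.095,0.01,0,0,-7,0.105,0.125,0.01,0,0,-9,0.13,0.155,0.01,0,0,-11,0.155,0.185,0.01,0,0,-13,0.18,0.215,0.01,0,0,-15,0.205,0.245,0.01,0,0,-15.8,0.225,0.275,0.01,0,0,-15.8,0.245,0.305,0.01,0,0,-15.8,0.26,0.33,0.01,0,0,-15.8,0.27,0.345,0.01,0,0,-15.8,0.27,0.35,0.01,0,0,-15.8,0.27,0.35,0.01,0,0,-15.8],
  claw=0,
  force=10,
)

```text
clock: 1.6
eef_pos: [419.5, -179.0, 215.3]
eef_rot: [-3.141, 0.0, 0.001]
wrist_force: [0.9, -0.8, -0.7]
finger_gap: 0.5
finger_force: 0.0
```

Request:
jog_arm(
  plan=[0.015,0.012,0,0,0,0,0.04,0.032,0,0,0,0,0.07,0.057,0,0,0,0,0.1,0.082,0,0,0,0,0.13,0.106,0,0,0,0,0.15,0.123,0,0,0,0,0.163,0.133,-0.01,0,0,0,0.163,0.133,-0.03,0,0,0,0.163,0.133,-0.055,0,0,0,0.163,0.133,-0.08,0,0,0,0.163,0.133,-0.095,0,0,0,0.163,0.133,-0.1,0,0,0,0.163,0.133,-0.1,0,0,0],
)

```text
clock: 2.9
eef_pos: [582.5, -47.1, 115.2]
eef_rot: [-3.142, 0.001, -0.001]
wrist_force: [-0.5, 1.0, 0.6]
finger_gap: 0.5
finger_force: 0.0
```

Run:
```python
from h import *
im,d=camera("scene");cv2.imwrite("pics/s2.png",cv2.resize(im[120:280,230:430,::-1],None,fx=4,fy=3.7,interpolation=cv2.INTER_CUBIC))
```

```text
(no output)
```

View pics/s2.png

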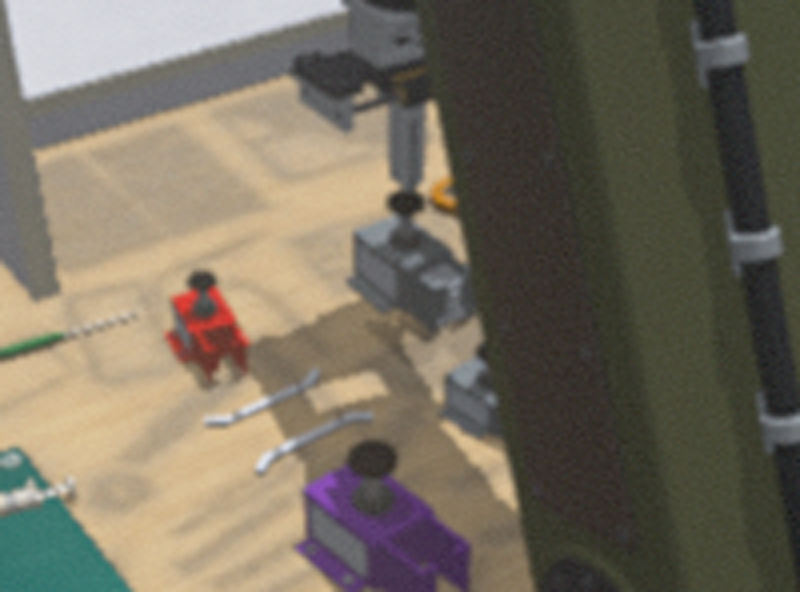

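The closed fingertips at (405,180) stand centred over the black knob at (405,200). Now I'll press.

Request:
jog_arm(
  plan=[0,0,-0.006,0,0,0,0,0,-0.012,0,0,0,0,0,-0.016,0,0,0,0,0,-0.02,0,0,0,0,0,-0.024,0,0,0,0,0,-0.028,0,0,0,0,0,-0.032,0,0,0,0,0,-0.036,0,0,0,0,0,-0.039,0,0,0,0,0,-0.041,0,0,0,0,0,-0.0415,0,0,0,0,0,-0.0415,0,0,0,0,0,-0.0415,0,0,0,0,0,-0.0415,0,0,0],
)

```text
clock: 4.35
eef_pos: [583.1, -46.3, 75.2]
eef_rot: [3.141, -0.001, 0.0]
wrist_force: [-5.3, 0.2, 14.3]
finger_gap: 0.3
finger_force: 7.4
```

Request:
jog_arm(
  plan=[0,0,0.005,0,0,0,0,0,0.012,0,0,0,0,0,0.02,0,0,0,0,0,0.03,0,0,0,0,0,0.045,0,0,0,0,0,0.07,0,0,0,0,0,0.095,0,0,0,0,-0.02,0.11,0,0,0,0,-0.05,0.12,0,0,0,-0.02,-0.08,0.12,0,0,0,-0.04,-0.12,0.12,0,0,0,-0.07,-0.15,0.12,0,0,0,-0.1,-0.17,0.12,0,0,0,-0.11,-0.18,0.12,0,0,0,-0.11,-0.18,0.12,0,0,0],
  claw=0.06,
)

```text
clock: 5.85
eef_pos: [472.2, -227.1, 194.9]
eef_rot: [3.141, -0.001, -0.002]
wrist_force: [0.8, 0.7, -0.3]
finger_gap: 60.0
finger_force: 0.0
```

Run:
```python
from h import *
im,d=camera("top");c=get_calibration("top");P=pts(d,c);np.savez("t3.npz",im=im,d=d,P=P)
cv2.imwrite("pics/t3.png",cv2.resize(im[140:265,265:465,::-1],None,fx=4,fy=4,interpolation=cv2.INTER_CUBIC))
```

```text
(no output)
```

View pics/t3.png

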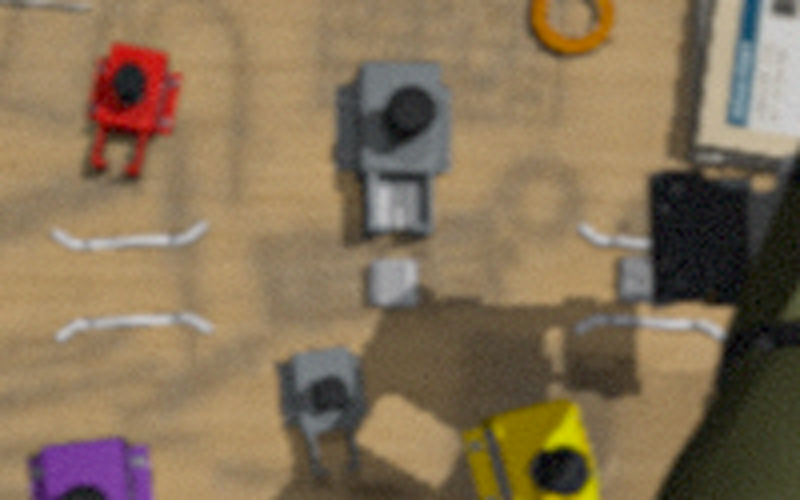

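The ejected heat sink lies at crop (394,282) in front of the mouth, and the plunger is back up. Now I'll measure the sink.

Run:
```python
from h import *
z=np.load("t3.npz");im,P,d=z["im"],z["P"],z["d"];c=get_calibration("top");o=np.array(c["origin"])
def ray(u,v,h):
    r=R(c)@np.array([(u-c["cx"])/c["fx"],(v-c["cy"])/c["fy"],1]);return (o+r*(h-o[2])/r[2])
hsv=cv2.cvtColor(im,cv2.COLOR_RGB2HSV);b=np.zeros((400,640),bool);b[202:219,352:375]=1
for m in(b&(hsv[...,1]<55)&(hsv[...,2]>95), b&(d>0)&(P[...,2]>8)):
    v,u=np.nonzero(m);q=np.array([ray(a,e,14)[:2] for a,e in zip(u,v)],np.float32)
    print(len(u),u.min(),u.max(),v.min(),v.max(),q.mean(0),cv2.minAreaRect(q),np.median(P[m],0))
```

```text
148 357 369 204 216 [480.29565  -46.340073] ((479.5449523925781, -46.758216857910156), (33.74413299560547, 33.989830017089844), 0.4413870871067047) [480.70590736 -46.69925732   5.50709277]
62 357 368 205 215 [479.68875  -45.383667] ((479.52398681640625, -45.33551025390625), (28.120052337646484, 31.215822219848633), 0.4444003403186798) [479.59466662 -46.41598481  12.95079827]
```

Request:
jog_arm(
  plan=[0,0.015,0,0,0,0,0.002,0.04,0,0,0,0,0.003,0.07,0,0,0,0,0.004,0.1,0,0,0,0,0.006,0.13,0,0,0,0,0.007,0.16,0,0,0,0,0.007,0.175,-0.01,0,0,0,0.007,0.18,-0.03,0,0,0,0.007,0.18,-0.06,0,0,0,0.007,0.18,-0.09,0,0,0,0.007,0.18,-0.12,0,0,0,0.007,0.18,-0.145,0,0,0,0.007,0.18,-0.165,0,0,0,0.007,0.18,-0.178,0,0,0,0.007,0.18,-0.186,0,0,0,0.007,0.18,-0.1895,0,0,0,0.007,0.18,-0.1895,0,0,0],
)

```text
clock: 7.6
eef_pos: [480.0, -45.9, 4.6]
eef_rot: [3.142, -0.0, 0.0]
wrist_force: [0.9, 0.9, -0.1]
finger_gap: 59.8
finger_force: 0.0
```

Request:
jog_arm(
  plan=[0,0,0,0,0,0,0,0,0,0,0,0,0,0,0,0,0,0,0,0,0,0,0,0,0,0,0,0,0,0],
  claw=0.036,
  force=3,
)

```text
clock: 8.1
eef_pos: [479.8, -46.3, 4.6]
eef_rot: [3.142, -0.0, -0.0]
wrist_force: [-0.5, -0.3, -0.4]
finger_gap: 35.8
finger_force: 0.0
```

Request:
jog_arm(
  plan=[0,0.002,0,0,0,0,0,0.006,0,0,0,0,0,0.012,0,0,0,0,0,0.018,0,0,0,0,0.001,0.024,0,0,0,0.5,0.001,0.03,0,0,0,1,0.001,0.036,0,0,0,1.5,0.001,0.042,0,0,0,2,0.002,0.048,0,0,0,2.5,0.002,0.054,0,0,0,3,0.002,0.06,0,0,0,3.5,0.002,0.066,0,0,0,4,0.003,0.072,0,0,0,4.4,0.003,0.078,0,0,0,4.4,0.003,0.084,0,0,0,4.4,0.003,0.09,0,0,0,4.4,0.003,0.095,0,0,0,4.4,0.003,0.098,0,0,0,4.4,0.003,0.1,0,0,0,4.4,0.003,0.1,0,0,0,4.4],
)

```text
clock: 10.1
eef_pos: [482.8, 53.9, 4.4]
eef_rot: [-3.142, 0.0, 0.077]
wrist_force: [-0.5, 0.7, 0.2]
finger_gap: 36.0
finger_force: 0.0
```

Run:
```python
from h import *
im,d=camera("wrist");cv2.imwrite("pics/w4.png",im[:,:,::-1])
im,d=camera("scene");cv2.imwrite("pics/s4.png",cv2.resize(im[150:270,240:400,::-1],None,fx=5,fy=5,interpolation=cv2.INTER_CUBIC))
```

```text
(no output)
```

View pics/s4.png

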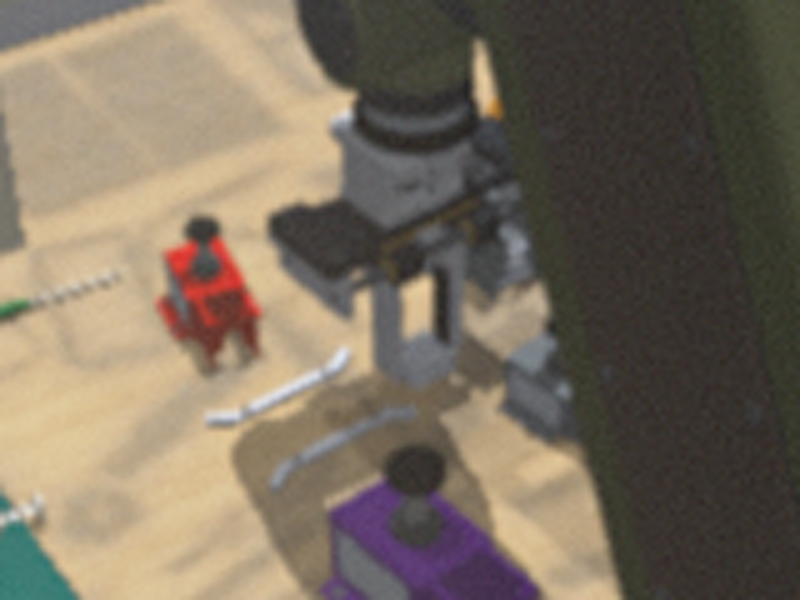

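The sink is caged between the fingers at (420,365), just before the bay's flare and lined up with it. I'll keep pushing.

Request:
jog_arm(
  plan=[0,0.002,0,0,0,0,0,0.006,0,0,0,0,0,0.012,0,0,0,0,0,0.018,0,0,0,0,-0.001,0.024,0,0,0,0,-0.001,0.03,0,0,0,0,-0.001,0.036,0,0,0,0,-0.002,0.042,0,0,0,0,-0.002,0.048,0,0,0,0,-0.002,0.054,0,0,0,0,-0.003,0.06,0,0,0,0,-0.003,0.066,0,0,0,0,-0.003,0.072,0,0,0,0,-0.004,0.078,0,0,0,0,-0.004,0.082,0,0,0,0,-0.004,0.084,0,0,0,0,-0.004,0.085,0,0,0,0,-0.004,0.085,0,0,0,0],
)

```text
clock: 12.0
eef_pos: [478.8, 138.8, 4.4]
eef_rot: [-3.142, 0.0, 0.077]
wrist_force: [0.5, 0.6, 0.6]
finger_gap: 35.9
finger_force: 0.0
```

Request:
jog_arm(
  plan=[0,0,0,0,0,0,0,0,0,0,0,0,0,0,0,0,0,0,0,0,0,0,0,0,0,0,0.005,0,0,0,0,0,0.015,0,0,0,0,0,0.035,0,0,0,0,0,0.06,0,0,0,0,0,0.09,0,0,0,0,0,0.13,0,0,0,0,0,0.16,0,0,0,0,-0.03,0.18,0,0,0,0,-0.06,0.18,0,0,0,0,-0.1,0.18,0,0,0,0,-0.14,0.18,0,0,0,0,-0.18,0.18,0,0,0,0,-0.22,0.18,0,0,0,0,-0.25,0.18,0,0,0,0,-0.26,0.18,0,0,0],
  claw=0.05,
)

```text
clock: 13.9
eef_pos: [478.5, -123.4, 185.2]
eef_rot: [3.141, -0.001, 0.074]
wrist_force: [0.3, 0.7, 1.5]
finger_gap: 49.7
finger_force: 0.0
```

Run:
```python
from h import *
im,d=camera("top");c=get_calibration("top");P=pts(d,c);o=np.array(c["origin"])
cv2.imwrite("pics/t5.png",cv2.resize(im[140:265,265:465,::-1],None,fx=4,fy=4,interpolation=cv2.INTER_CUBIC))
def ray(u,v,h):
    r=R(c)@np.array([(u-c["cx"])/c["fx"],(v-c["cy"])/c["fy"],1]);return (o+r*(h-o[2])/r[2])
b=np.zeros((400,640),bool);b[198:222,275:320]=1
hsv=cv2.cvtColor(im,cv2.COLOR_RGB2HSV)
for m in (b&(d>0)&(P[...,2]>9),):
    v,u=np.nonzero(m);q=np.array([ray(a,e,14)[:2] for a,e in zip(u,v)],np.float32)
    p=q.mean(0)-[479.1,136.6];a=np.radians(4.4);print(len(u),u.min(),u.max(),v.min(),v.max(),q.mean(0),cv2.minAreaRect(q),"bay xy",p[0]*np.cos(a)+p[1]*np.sin(a),-p[0]*np.sin(a)+p[1]*np.cos(a))
```

```text
62 280 314 198 220 [480.99197 137.26562] ((480.90447998046875, 137.91773986816406), (61.6134033203125, 95.06414031982422), 0.4293007254600525) bay xy 1.9374638642544413 0.5185128411198783
```

View pics/t5.png

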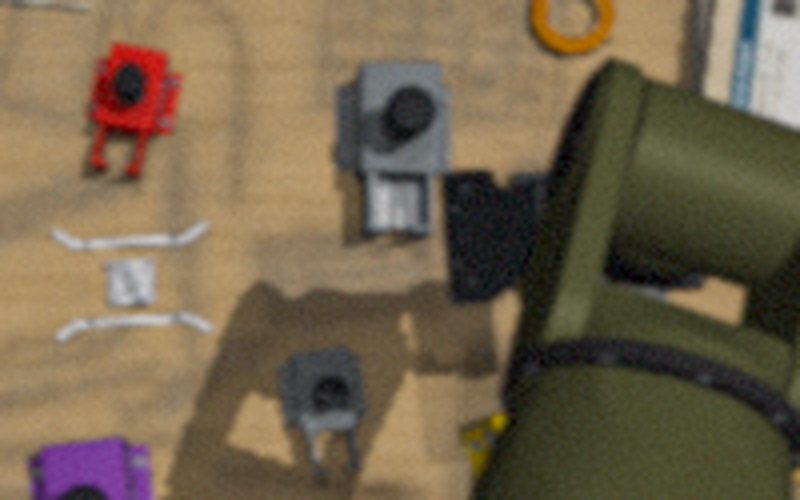

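The heat sink lies between the rails at crop (131,282), centred in the bay. The plunger is up, and the arm is clear.

```bash
python3 -c "
from cell import manip
print(manip.sign_off())"
```

```text
the job is handed in; nothing more can be done
None
```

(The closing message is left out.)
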